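# Clear the transformer, then clamp the heat sink

### The job

The transformer is standing in the way of the clamp's lever. Lift it out and set it down, not drop it, upright in the middle of the cork mat; then swing the lever round until the sliding jaw holds the heat sink firmly against the stop block, without forcing it, let go, and leave the other things on the desk undisturbed.

Things in the scene. Friction and masses are not known exactly. Their poses are not given: they have to be found in the camera images.
- transformer_mid (a point): The loose transformer (0.5 to 0.85 kg): upright steel laminated core 80 (its x) x 36 (its y) x 68 mm tall with a black coil block 50 (x) x 54 (y) mm around the middle, from 13 to 59 mm up; four small tags on top reach 77 mm. This point is its centre, 36 mm above its underside; z is up. It stands on the table in the space the lever has to sweep through. Grasp it across y, over the 54 mm coil.
- cork_mat: Fixed square cork mat 150 x 150 x 4 mm lying on the table; origin at the centre of its underside, z up. The transformer goes here.
- clamp: Fixed grey clamp bed on the table, 120 mm (its x) by 260 mm (its y, from -100 to +160), 18 mm thick. Origin on the table. A 70 x 70 mm housing at y = +110, 46 mm high, carries the lever. The sliding jaw moves along -y toward the stop block.
- pivot (a point): The lever's vertical pivot axis, on the housing, 57 mm above the table at mid-thickness of the lever bar. Its x axis points along the lever towards the knob.
- knob (a point): The black upright round knob at the free end of the lever, 26 mm across and 60 mm tall (62 to 122 mm above the table); this point is on its axis at 92 mm above the table, 130 mm from the pivot. The flat steel lever bar, 18 mm wide, lies under it from 52 to 62 mm.
- lever_arm (a joint): Lever angle, rad, 0 (open) to 2.0; grows anticlockwise from above, which drives the jaw toward the stop. It stays where left. A free swing takes about 5 N at the knob; between 0.9 and 1.8 rad the heat sink is nipped and the resistance climbs within a few mm of knob travel: feel for it slowly. 10 to 14 N along the knob's path is firmly tight and then holds by itself; 20 N and more crushes the fins.
- jaw: The sliding steel jaw, 80 (along the clamp's x) x 20 x 42 mm, driven by the lever; its face plate is stiffly sprung (it gives about 1 mm under a full grip). Origin at the foot of its clamping face, which looks along the clamp's -y.
- stop: The fixed steel stop block bolted on the bed, 90 x 24 x 44 mm. Origin at the foot of its clamping face, which looks along the clamp's +y.
- heat_sink_mid (a point): The loose finned bare aluminium heat sink, about 100 mm (its x) by 50 mm tall and nominally 50 mm over the fins (its y; a rough extrusion, it may measure 47 to 53), 0.28 kg, standing on the bed between stop and jaw with some play; this point is its centre, 25 mm up. The jaw pushes it against the stop.
- logic_probe: Bystander: green logic probe lying, 145 mm long, 20 mm thick. Leave it.
- nut_driver: Bystander: amber-handled nut driver lying, 207 mm long, 28 mm thick. Leave it.
- solder_reel: Bystander: bare steel reel standing, 64 mm across, 56 mm tall. Leave it.
- flux_jar: Bystander: small jar 56 mm across, 60 mm tall. Leave it.
- meter: Bystander: grey hand meter lying, 150 x 80 x 36 mm. Leave it.
- spare_sink: Bystander: dark low heat sink 70 x 60 x 31 mm. Leave it.
- mug: Bystander: white mug 76 mm across, 85 mm tall. Leave it.
Mind the look-alikes: they are no part of the job. Several things look just like the cork_mat: the one meant starts farthest to the robot's right. Leave any purple look-alike of the part that bears transformer_mid alone.

How it is judged:
On the way, in this order (a step that is already met when the one before it is completed fails the run):
1. the transformer stands released on the cork mat, upright (horizontal distance between transformer_mid and cork_mat below 0.045 m and height (world z) of transformer_mid below 0.046 m and angle between transformer_mid's own z axis and vertical below 0.1 rad and contact force between the fingers and transformer below 0.1 N), for 0.2 s.
2. the jaw grips the heat sink (contact force between each of jaw, stop and heat_sink above 18 N), for 0.2 s.
At the end, for the whole second after the job is handed in: The heat sink stands upright, at rest, gripped between jaw and stop with more than 18 N on each side; the transformer stands upright and at rest on the cork mat, its centre within 45 mm of the mat's centre (all of step 2 and angle between each of heat_sink_mid, transformer_mid's own z axis and vertical below 0.1 rad and horizontal distance between transformer_mid and cork_mat below 0.045 m and height (world z) of transformer_mid below 0.046 m and linear speed of each of transformer, heat_sink below 0.02 m/s); the robot touches nothing.
It fails at once if the clamp is forced: more than 140 N on the heat sink (contact force between jaw and heat_sink above 140 N).
It fails at once if the lever is driven against the transformer (contact force between lever_arm and transformer above 4 N).
It fails at once if the transformer is dropped or thrown (linear speed of transformer above 1 m/s).
It fails at once if a bystander is disturbed by more than 25 mm (distance of any of logic_probe, nut_driver, solder_reel, flux_jar, meter, spare_sink, mug from where it was at the start of the episode above 0.025 m).
It also fails if it takes over 72 s, if anything falls off the work surface, if the arm or the gripper's body presses on something with over 40 N, if the wrist force passes 120 N, or if a joint passes its speed limit or range.

### The arm

A 6-joint arm with a two-finger parallel gripper is mounted at the origin on the work surface. World frame = base frame: x ahead of the robot, y to its left, z up, the work surface at z = 0. Lengths are in m, angles in rad, forces in N, time in s.
With the tool pointing down it reaches from about 0.35 to 0.975 m from the base axis. Payload 4.9 kg.
Tool frame: the origin (TCP) lies at the very end of the fingers, on their centre line; the grasp point (between the pads) lies 19 mm behind it; z points along the fingers, y is the line along which they close (so a half turn about z gives the same grasp; the last joint's range is limited). The gripper opens to 85 mm and grips with 20 to 120 N. Pads are 22 mm wide; open, the fingers measure 114 mm over their backs; the gripper's body (76 mm by 85 mm) begins 54 mm behind the grasp point. The pads swing forward as they close: fully open they stand 13 mm farther back than shut.
Start: joints at [-1.431, 0.053, 1.613, -0, 1.476, -0.119], TCP at [0.16, -0.604, 0.231] pointing down, gripper open.
Joint ranges: [-3.01, 3.01], [-1.01, 2.22], [0.06, 2.58], [-1.02, 4.17], [0.09, 2.62], [-3.14, 3.14]. Speed limits (rad/s): [2.57, 2.57, 3.14, 3.14, 3.14, 3.14].

### API

Orientations are given as a unit quaternion [w, x, y, z].
In Python, from plant import state, optics, ticket, nets gives the robot as it stands. The module is installed in compiled form; this text tells all that it offers.
- The arm moves only by the shell command python3 -m inch 'ROWS' [OPENING]. ROWS is JSON, a list of rows, each an object of numbers: "dx", "dy", "dz": the shift along the tool's x, y, z as a fraction of full scale; "rx", "ry", "rz": the turn, a rotation vector about the tool's x, y, z as a fraction of full scale. In form: [{"dx": .., "dy": .., "dz": .., "rx": .., "ry": .., "rz": ..}, ...]. A call has 1 to 5 rows; each row is the pose to reach, as a shift and turn from the pose commanded when the call began, along the tool's axes at that moment; what a row does not reach only later rows make up. Full scale, the value 1, is 0.8 m for a shift and 1.5 rad for a turn. A row lasts 1/10 s, in which the tool goes at most 50 mm and 8.59 degrees, less where a joint would pass 70% of its speed; a pose out of reach is approached as far as the arm can. A call with a number of a shift or a turn outside -1 to 1 is refused whole. A call with a gripper value outside its range is refused whole. OPENING is the opening, from -1 (shut) to 1 (fully open), set as the call begins (- or left out, the last holds). The fingers move at their own pace and stop on an object; the grip force is fixed at half the most. Time passes only in rows, so rows that repeat a pose let the fingers close. It gives the time, the measured TCP pose, the force, the opening and the grip force at its end, in the units of the state.
- state(): the state, without advancing time (a new reading comes with each control period).
- optics.grab_frame(name): name is "scene" or "top"; returns the picture (420x560x3 uint8, red, green, blue); there is no depth.
- optics.camera_info(name): a dict with "fx", "fy", "cx", "cy" (pixels), "k1" (the pictures are not rectified: a ray, as slopes to the right and down, at radius r is drawn at 1 + k1 r^2 times it, then the intrinsics apply), "R" (3x3) and "t" (3): a world point X has camera coordinates R X + t. Camera axes: x right, y down, z forward; pixel columns grow to the right and rows downward; lengths in m; the calibration is good to about 2 mm. A picture is of the moment at which its call begins. camera_info takes no time and is no camera call.
- ticket.job_done(): hands the job in; it is judged then, once.
Trained networks look in the newest picture that a camera, given by its name, has taken for a name from the list of things; names that differ only in an ending like _2 or _b are one class to them, and where a whole thing is asked for, a point or a joint stands for the part that bears it (a point fixed in the world has none). Each returns a list of dicts, best first, with "confidence" (0 to 1); they miss things now and then, are a little off and sometimes report something else, mostly with a low value. They report only what shows in the picture. A call takes as long as a camera call. They do not tell look-alikes from the thing itself.
- nets.boxes_of(camera, name): "bbox" ([centre column, centre row, width, height] in pixels, round what is visible of it).
- nets.outline_of(camera, name): "pixels" (420x560 bool, what is visible of it) and "bbox" ([centre column, centre row, width, height] in pixels, round what is visible of it).
The state is a dict: "time": time; "joint_pos": joint angles; "joint_vel": joint speeds; "joint_efforts": joint torques, N m; "tool_pos": TCP position; "tool_rot": TCP orientation; "contact_force": force on the tool from outside, world axes, zero at the start; "ft_torque": the same for the moment, N m; "gripper_width": opening from 0.0 (shut) to 1.0 (fully open); "grasp_force": force on a finger pad.
Only numpy, scipy, OpenCV 4.12 (cv2) and the standard library are available. Lean on these libraries where they do the work, as an engineer would, in place of code of your own. Each camera call takes 0.05 s, during which the arm holds its last target. There are 200 camera calls.

## Working session

There is one attempt and no reset: what is moved stays moved. The work goes in short steps, Python scripts to look and compute and a shell command to move; the robot and the scene stay as the last step left them, time stands still between calls to the robot, and variables do not carry over. Pictures are saved under pics/ and viewed, at most 10 in all, crops included, and the job is handed in when it is done.

```bash
mkdir -p pics
cat > h.py <<'E'
import numpy as np, cv2
from plant import state, optics, ticket, nets
def ray(cam,u,v):
    c=optics.camera_info(cam); x=(u-c["cx"])/c["fx"]; y=(v-c["cy"])/c["fy"]
    xd,yd=x,y
    for _ in range(30):
        s=1+c["k1"]*(x*x+y*y); x,y=xd/s,yd/s
    R=np.array(c["R"]);t=np.array(c["t"])
    return -R.T@t, R.T@np.array([x,y,1])
def at_z(cam,u,v,z):
    o,d=ray(cam,u,v); return o+d*(z-o[2])/d[2]
def proj(cam,X):
    c=optics.camera_info(cam); p=np.array(c["R"])@np.array(X)+np.array(c["t"]); x,y=p[:2]/p[2]
    s=1+c["k1"]*(x*x+y*y); return np.array([c["fx"]*x*s+c["cx"],c["fy"]*y*s+c["cy"]])
def save(cam,name):
    im=optics.grab_frame(cam); cv2.imwrite(f"pics/{name}.png",im[:,:,::-1]); return im
E
python3 - <<'E'
from h import *
import json
a=save("scene","s0"); b=save("top","t0")
cv2.imwrite("pics/both0.png",cv2.resize(b,None,fx=1.42,fy=1.42)[:,:,::-1])
for c in("scene","top"):
    i=optics.camera_info(c); print(c,i["fx"],i["k1"],-np.array(i["R"]).T@np.array(i["t"]),np.array(i["R"]).round(2).tolist())
print(state())
for n in ["transformer_mid","cork_mat","clamp","knob","lever_arm","heat_sink_mid","jaw","stop"]:
    for d in nets.boxes_of("top",n): print(n,round(d["confidence"],2),np.round(d["bbox"],1), at_z("top",*d["bbox"][:2],0.0).round(3))
E
```

```text
scene 437.5782737808967 -0.05564121136168865 [ 1.25559667 -0.41546015  1.02493146] [[0.49, 0.87, 0.02], [0.65, -0.35, -0.68], [-0.58, 0.35, -0.73]]
top 481.8073545074687 -0.059625384569314946 [0.43562974 0.01742408 1.27251857] [[-0.01, -1.0, -0.02], [-1.0, 0.02, -0.09], [0.09, 0.02, -1.0]]
{'time': 0.1, 'joint_pos': array([-1.43100581e+00,  5.33259047e-02,  1.61415324e+00,  8.85587217e-06,
        1.47602578e+00, -1.19007935e-01]), 'joint_vel': array([-5.80558519e-04, -1.04469620e-03, -4.92310900e-03, -3.55594115e-04,
       -3.46656814e-05,  4.42278150e-04]), 'joint_efforts': array([-3.52496545e-04, -3.94904995e+01, -3.71365070e+01, -1.36366102e-04,
        3.96597301e-03,  7.18234389e-06]), 'tool_pos': array([ 0.15986766, -0.60361937,  0.23016629]), 'tool_rot': array([-9.56131384e-04,  9.91639197e-01,  1.29037938e-01, -5.52789685e-06]), 'contact_force': array([ 0.51453361, -0.42480218,  0.64643326]), 'ft_torque': array([ 0.03316263, -0.00997222,  0.02275918]), 'grasp_force': 0.0, 'gripper_width': 0.997960539226342}
transformer_mid 0.96 [242.6 227.1  16.   36.1] [0.496 0.133 0.   ]
transformer_mid 0.89 [243.9 287.6  24.4  37.6] [0.338 0.131 0.   ]
cork_mat 0.93 [380.6 306.7  81.   71.2] [ 0.283 -0.225  0.   ]
cork_mat 0.6 [405.4 219.4  62.5  68.2] [ 0.51  -0.298  0.   ]
clamp 0.77 [282.5 188.3 142.8  52.7] [0.598 0.026 0.   ]
clamp 0.29 [169.6 273.5  17.5  20. ] [0.377 0.327 0.   ]
knob 0.76 [246.8 184.3  62.6  22.7] [0.61  0.121 0.   ]
lever_arm 0.98 [245.1 185.4  62.4  21.3] [0.608 0.125 0.   ]
heat_sink_mid 0.63 [322.8 180.4  26.   44.4] [ 0.617 -0.082  0.   ]
jaw 0.83 [297.1 187.4  23.2  35. ] [ 0.6   -0.013  0.   ]
jaw 0.16 [245.4 226.9  19.8  34.2] [0.497 0.125 0.   ]
stop 0.64 [338.4 182.2  14.5  37.3] [ 0.612 -0.123  0.   ]
stop 0.44 [327.5 260.6  13.2  39.9] [ 0.405 -0.09   0.   ]
```

View pics/both0.png

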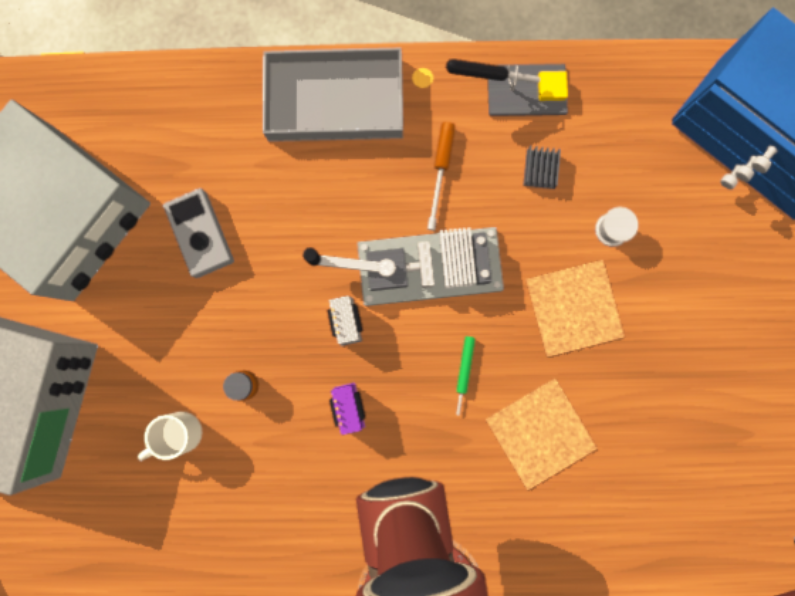

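View pics/s0.png

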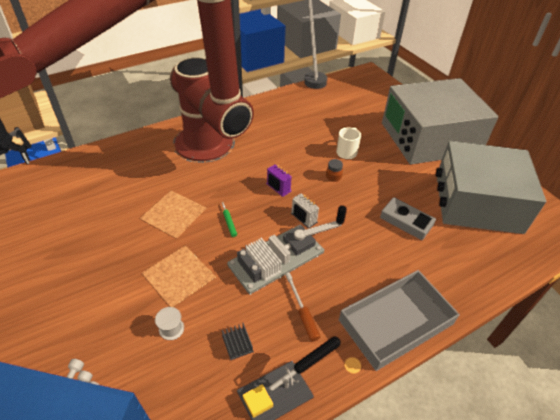

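Run:
```python
from h import *
a=cv2.imread("pics/t0.png")
cv2.imwrite("pics/crop1.png",cv2.resize(a[160:260,210:360],None,fx=5.3,fy=5.3,interpolation=cv2.INTER_CUBIC))
optics.grab_frame("top"); optics.grab_frame("scene")
M={}
for cam in("top","scene"):
  for n in ["transformer_mid","cork_mat","knob","clamp","heat_sink_mid","jaw"]:
    for k,d in enumerate(nets.outline_of(cam,n)[:3]):
        m=d["pixels"].astype(np.uint8); M[f"{cam}|{n}|{k}"]=m
        cnt=max(cv2.findContours(m,0,1)[0],key=cv2.contourArea)
        r=cv2.minAreaRect(cnt); bp=cv2.boxPoints(r)
        z={"cork_mat":.004,"clamp":.018,"transformer_mid":.07}.get(n,.06)
        print(cam,n,round(d["confidence"],2),np.round(d["bbox"]),m.sum(),"c",at_z(cam,*r[0],z)[:2].round(3),"box",[at_z(cam,*p,z)[:2].round(3).tolist() for p in bp])
np.savez("m0.npz",**M)
```

```text
top transformer_mid 0.94 [243. 227.  23.  32.] 632 c [0.497 0.126] box [[0.535, 0.159], [0.543, 0.106], [0.459, 0.093], [0.451, 0.146]]
top transformer_mid 0.69 [340. 183.  15.  36.] 374 c [ 0.603 -0.115] box [[0.647, -0.098], [0.649, -0.126], [0.559, -0.133], [0.556, -0.105]]
top transformer_mid 0.62 [244. 287.  24.  40.] 645 c [0.342 0.123] box [[0.379, 0.157], [0.389, 0.104], [0.306, 0.089], [0.296, 0.141]]
top cork_mat 0.63 [404. 218.  65.  69.] 3243 c [ 0.516 -0.294] box [[0.575, -0.203], [0.61, -0.354], [0.458, -0.385], [0.424, -0.236]]
top cork_mat 0.6 [382. 304.  78.  74.] 3395 c [ 0.286 -0.225] box [[0.312, -0.118], [0.392, -0.255], [0.259, -0.332], [0.18, -0.196]]
top cork_mat 0.52 [172. 273.  20.  19.] 435 c [0.382 0.325] box [[0.41, 0.357], [0.409, 0.293], [0.354, 0.293], [0.355, 0.357]]
top knob 0.67 [247. 185.  61.  18.] 514 c [0.603 0.117] box [[0.602, 0.2], [0.632, 0.196], [0.604, 0.034], [0.574, 0.039]]
top knob 0.49 [171. 275.  21.  24.] 476 c [0.385 0.314] box [[0.414, 0.345], [0.413, 0.284], [0.355, 0.284], [0.356, 0.344]]
top clamp 0.87 [281. 189. 140.  54.] 3509
[... 1509 characters left out ...]
 0.274], [0.65, 0.241], [0.688, -0.166]]
scene clamp 0.32 [349. 145.  24.  30.] 586 c [0.276 0.465] box [[0.317, 0.378], [0.175, 0.505], [0.232, 0.559], [0.368, 0.429]]
scene clamp 0.3 [179. 278.  72.  59.] 2374 c [ 0.531 -0.294] box [[0.475, -0.382], [0.428, -0.22], [0.586, -0.207], [0.622, -0.36]]
scene heat_sink_mid 0.94 [265. 259.  33.  40.] 762 c [ 0.622 -0.076] box [[0.563, -0.107], [0.55, -0.041], [0.679, -0.046], [0.689, -0.107]]
scene jaw 0.57 [280. 250.  24.  28.] 364 c [ 0.613 -0.018] box [[0.569, -0.045], [0.554, 0.007], [0.655, 0.009], [0.668, -0.04]]
scene jaw 0.2 [305. 305.  40.  65.] 521 c [ 0.8   -0.063] box [[0.693, -0.06], [0.694, -0.026], [0.896, -0.066], [0.893, -0.096]]
```

View pics/crop1.png

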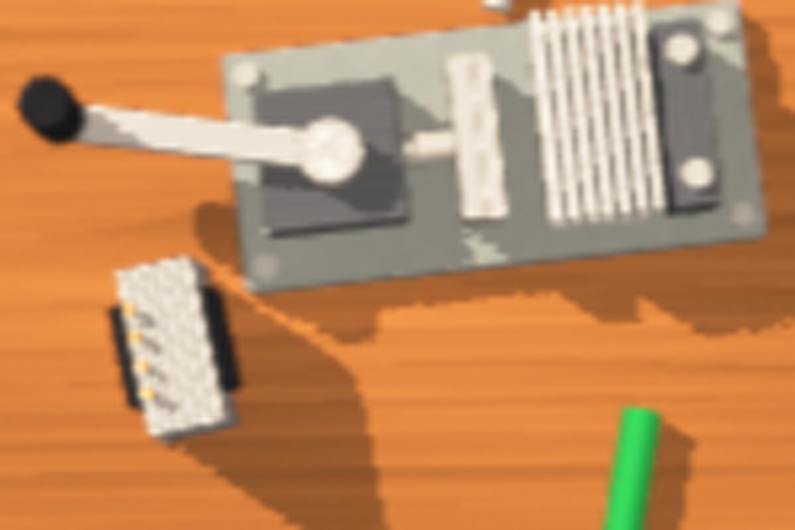

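Run:
```python
from h import *
from scipy.optimize import minimize
M=np.load("m0.npz")
def pts(boxes,x,y,a):
    c,s=np.cos(a),np.sin(a); return [[np.array([x+c*i-s*j,y+s*i+c*j,k]) for i in(-X,X) for j in(-Y,Y) for k in Z] for X,Y,Z in boxes]
def sil(cam,boxes,p):
    im=np.zeros((420*4,560*4),np.uint8)
    for b in pts(boxes,*p):
        h=cv2.convexHull(np.float32([proj(cam,q) for q in b])); cv2.fillConvexPoly(im,np.int32((h+.5)*4*16),255,shift=4)
    return cv2.resize(im,(560,420),interpolation=cv2.INTER_AREA)/255.
def fit(boxes,masks,p0):
    def f(p): 
        e=0
        for cam,m in masks:
            s=sil(cam,boxes,p); e+=1-np.minimum(s,m).sum()/np.maximum(s,m).sum()
        return e
    r=minimize(f,p0,method="Nelder-Mead",options=dict(initial_simplex=np.array([p0]+[np.array(p0)+d for d in np.diag([.012,.012,.15])])))
    return r.x.round(4),round(r.fun,3)
T=[(.04,.018,(0,.068)),(.025,.027,(.013,.059))]
C=[(.075,.075,(0,.004))]
mt,ms=M["top|transformer_mid|0"],M["scene|transformer_mid|1"]
for k in([("top",mt)],[("scene",ms)],[("top",mt),("scene",ms)]): print("T",fit(T,k,[.497,.124,.16]))
mt,ms=M["top|cork_mat|0"],M["scene|cork_mat|0"]
for k in([("top",mt)],[("scene",ms)],[("top",mt),("scene",ms)]): print("mat",fit(C,k,[.516,-.294,-.2]))
w=lambda u,v,z: at_z("top",u/5.3+210-.4,v/5.3+160-.4,z)[:2].round(4)
print("bed",[w(*q,.018).tolist() for q in[(222,57),(737,3),(767,232),(247,290)]])
print("knob top",w(45,103,.122),"pivot cap",w(332,150,.068), "jaw front top",w(495,55,.06),w(507,215,.06))
a=cv2.imread("pics/s0.png"); cv2.imwrite("pics/crop2.png",cv2.resize(a[180:300,220:370],None,fx=5,fy=5,interpolation=cv2.INTER_CUBIC))
```

```text
T (array([0.4984, 0.1285, 0.1866]), np.float64(0.079))Traceback (most recent call last):
  File "<stdin>", line 22, in <module>
  File "<stdin>", line 17, in fit
    res = _minimize_neldermead(fun, x0, args, callback, bounds=bounds,
                               **options)
    fxr = func(xr)
    fx = function(np.copy(x), *(wrapper_args + args))
  File "<stdin>", line 15, in f
  File "<stdin>", line 9, in sil
  File "h.py", line 13, in proj
    c=optics.camera_info(cam); p=np.array(c["R"])@np.array(X)+np.array(c["t"]); x,y=p[:2]/p[2]
ValueError: time passes only in moves, steps and waits
```

```bash
python3 - <<'E'
s=open("h.py").read().replace('optics.camera_info(cam)','CAM(cam)').replace("def ray","import functools\nCAM=functools.cache(lambda n: optics.camera_info(n))\ndef ray",1)
open("h.py","w").write(s)
open("fit.py","w").write('''from h import *
from scipy.optimize import minimize
def pts(boxes,x,y,a):
    c,s=np.cos(a),np.sin(a); return [[np.array([x+c*i-s*j,y+s*i+c*j,k]) for i in(-X,X) for j in(-Y,Y) for k in Z] for X,Y,Z in boxes]
def sil(cam,boxes,p):
    im=np.zeros((420*4,560*4),np.uint8)
    for b in pts(boxes,*p):
        h=cv2.convexHull(np.float32([proj(cam,q) for q in b])); cv2.fillConvexPoly(im,np.int32((h+.5)*4*16),255,shift=4)
    return cv2.resize(im,(560,420),interpolation=cv2.INTER_AREA)/255.
def fit(boxes,masks,p0):
    def f(p):
        e=0
        for cam,m in masks:
            s=sil(cam,boxes,p); e+=1-np.minimum(s,m).sum()/np.maximum(s,m).sum()
        return e
    r=minimize(f,p0,method="Nelder-Mead",options=dict(maxiter=150,initial_simplex=np.array([p0]+[np.array(p0)+d for d in np.diag([.012,.012,.15])])))
    return r.x.round(4),round(r.fun,3)
T=[(.04,.018,(0,.068)),(.025,.027,(.013,.059))]
C=[(.075,.075,(0,.004))]
''')
E
python3 - <<'E'
from fit import *
M=np.load("m0.npz")
mt,ms=M["top|transformer_mid|0"],M["scene|transformer_mid|1"]
for k in([("top",mt)],[("scene",ms)],[("top",mt),("scene",ms)]): print("T",fit(T,k,[.497,.124,.16]))
mt,ms=M["top|cork_mat|0"],M["scene|cork_mat|0"]
for k in([("top",mt)],[("scene",ms)],[("top",mt),("scene",ms)]): print("mat",fit(C,k,[.516,-.294,-.2]))
w=lambda u,v,z: at_z("top",u/5.3+210-.4,v/5.3+160-.4,z)[:2].round(4)
print("bed",[w(*q,.018).tolist() for q in[(222,57),(737,3),(767,232),(247,290)]])
print("knob top",w(45,103,.122),"pivot cap",w(332,150,.068), "jaw front top",w(495,55,.06),w(507,215,.06))
a=cv2.imread("pics/s0.png"); cv2.imwrite("pics/crop2.png",cv2.resize(a[180:300,220:370],None,fx=5,fy=5,interpolation=cv2.INTER_CUBIC))
E
```

```text
T (array([0.4984, 0.1285, 0.1866]), np.float64(0.079))
T (array([0.5029, 0.131 , 0.1642]), np.float64(0.056))
T (array([0.5003, 0.1301, 0.1832]), np.float64(0.195))
mat (array([ 0.5174, -0.2954,  0.2176]), np.float64(0.028))
mat (array([ 0.5182, -0.2937,  0.2128]), np.float64(0.039))
mat (array([ 0.5177, -0.2948,  0.2212]), np.float64(0.073))
bed [[0.6448, 0.1064], [0.6676, -0.1501], [0.553, -0.1616], [0.5284, 0.0952]]
knob top [0.6077 0.1801] pivot cap [0.5908 0.0509] jaw front top [ 0.6365 -0.0277] [ 0.5592 -0.0319]
```

View pics/crop2.png

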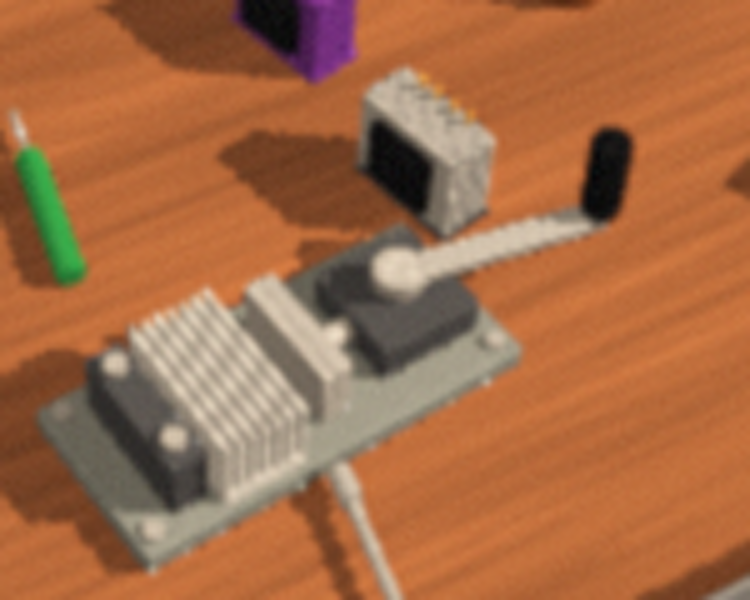

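The light steel transformer is at top-view pixel (243,227), and its purple look-alike is at (244,287), which I'll leave alone. The mat farthest to the robot's right is at (405,219); the other mat is at (381,305). The crops confirm the steel transformer at (0.4995, 0.1295) with yaw 0.18, and its size matches. The lever's pivot is at (0.591, 0.052), with the knob 129 mm away, as described.

```bash
cat > to.py <<'E'
import sys
from h import *
from scipy.spatial.transform import Rotation as Ro
x,y,z,yaw=map(float,sys.argv[1:5])
s=state(); R=Ro.from_quat(s["tool_rot"],scalar_first=True)
G=Ro.from_matrix(np.array([[np.cos(yaw),np.sin(yaw),0],[np.sin(yaw),-np.cos(yaw),0],[0,0,-1]]))
d=R.inv().apply(np.array([x,y,z])-s["tool_pos"])/.8; r=(R.inv()*G).as_rotvec()/1.5
print(dict(zip("dx dy dz".split(),d.round(4).tolist())),"r",r.round(4),"t",round(s["time"],2),"q",s["joint_pos"].round(2))
E
python3 to.py 0.4995 0.1295 0.16 0.18
```

```text
{'dx': 0.645, 'dy': -0.7779, 'dz': 0.0891} r [-0.      0.      0.0525] t 1.2 q [-1.43  0.05  1.61 -0.    1.48 -0.12]
```

```bash
python3 -m inch '[{"dx":0.645,"dy":-0.778,"rz":0.052},{"dx":0.645,"dy":-0.778,"rz":0.052},{"dx":0.645,"dy":-0.778,"rz":0.052},{"dx":0.645,"dy":-0.778,"rz":0.052},{"dx":0.645,"dy":-0.778,"rz":0.052}]' 1; python3 to.py 0.4995 0.1295 0.16 0.18
```

```text
{'dx': 0.645, 'dy': -0.7779, 'dz': 0.0891} r [-0.      0.      0.0525] t 1.2 q [-1.43  0.05  1.61 -0.    1.48 -0.12]validation failed for argument at $[0]...
```

```bash
python3 -m inch '[{"dx":0.645,"dy":-0.778,"dz":0,"rx":0,"ry":0,"rz":0.052},{"dx":0.645,"dy":-0.778,"dz":0,"rx":0,"ry":0,"rz":0.052},{"dx":0.645,"dy":-0.778,"dz":0,"rx":0,"ry":0,"rz":0.052},{"dx":0.645,"dy":-0.778,"dz":0,"rx":0,"ry":0,"rz":0.052},{"dx":0.645,"dy":-0.778,"dz":0,"rx":0,"ry":0,"rz":0.052}]' 1; python3 to.py 0.4995 0.1295 0.16 0.18
```

```text
time: 1.7
tool_pos: [0.2654, -0.3755, 0.2313]
tool_rot: [0.0, 0.996, 0.09, 0.0]
contact_force: [1.2, -0.0, -0.4]
gripper_width: 0.999
grasp_force: 0.0
{'dx': 0.4009, 'dy': -0.5687, 'dz': 0.0891} r [ 0.0003 -0.0003  0.    ] t 1.7 q [-1.12 -0.36  1.98  0.    1.52  0.27]
```

```bash
python3 -m inch '[{"dx":0.4,"dy":-0.568,"dz":0,"rx":0,"ry":0,"rz":0},{"dx":0.4,"dy":-0.568,"dz":0,"rx":0,"ry":0,"rz":0},{"dx":0.4,"dy":-0.568,"dz":0,"rx":0,"ry":0,"rz":0},{"dx":0.4,"dy":-0.568,"dz":0,"rx":0,"ry":0,"rz":0},{"dx":0.4,"dy":-0.568,"dz":0,"rx":0,"ry":0,"rz":0}]' 1 >/dev/null; python3 to.py 0.4995 0.1295 0.16 0.18
```

```text
{'dx': 0.2212, 'dy': -0.313, 'dz': 0.0896} r [ 0.0008 -0.0009  0.0002] t 2.2 q [-0.57 -0.54  2.11  0.    1.57  0.82]
```

```bash
python3 -m inch '[{"dx":0.221,"dy":-0.313,"dz":0,"rx":0,"ry":0,"rz":0},{"dx":0.221,"dy":-0.313,"dz":0,"rx":0,"ry":0,"rz":0},{"dx":0.221,"dy":-0.313,"dz":0,"rx":0,"ry":0,"rz":0},{"dx":0.221,"dy":-0.313,"dz":0,"rx":0,"ry":0,"rz":0},{"dx":0.221,"dy":-0.313,"dz":0,"rx":0,"ry":0,"rz":0}]' 1 >/dev/null; python3 to.py 0.4995 0.1295 0.13 0.18
```

```text
{'dx': 0.0408, 'dy': -0.057, 'dz': 0.1272} r [ 0.0003 -0.0008  0.0009] t 2.7 q [ 0.01 -0.3   1.94 -0.    1.51  1.4 ]
```

```bash
python3 -m inch '[{"dx":0.041,"dy":-0.057,"dz":0.06,"rx":0,"ry":0,"rz":0},{"dx":0.041,"dy":-0.057,"dz":0.127,"rx":0,"ry":0,"rz":0},{"dx":0.041,"dy":-0.057,"dz":0.127,"rx":0,"ry":0,"rz":0},{"dx":0.041,"dy":-0.057,"dz":0.127,"rx":0,"ry":0,"rz":0},{"dx":0.041,"dy":-0.057,"dz":0.127,"rx":0,"ry":0,"rz":0}]' 1 ; python3 to.py 0.4995 0.1295 0.022 0.18
python3 - <<'E'
from h import *
a=save("top","t1"); b=save("scene","s1")
cv2.imwrite("pics/crop3.png",np.hstack([cv2.resize(x,(400,400),interpolation=cv2.INTER_CUBIC) for x in(a[170:270,200:300],b[150:250,260:360])])[:,:,::-1])
E
```

```text
time: 3.2
tool_pos: [0.4992, 0.1272, 0.1303]
tool_rot: [0.0, 0.996, 0.09, 0.0]
contact_force: [0.1, -0.2, 0.3]
gripper_width: 1.001
grasp_force: 0.0
{'dx': 0.0009, 'dy': -0.0028, 'dz': 0.1353} r [ 0.0001 -0.0001  0.0006] t 3.2 q [ 0.1  -0.13  1.96 -0.    1.31  1.49]
```

View pics/crop3.png

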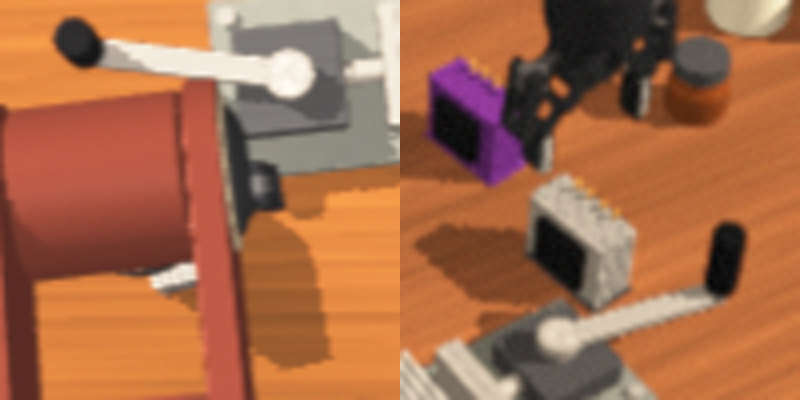

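The picture shows both fingertips astride the steel transformer at crop (580,240), with the closing line across its coil, so I'll descend.

```bash
python3 -m inch '[{"dx":0.001,"dy":-0.003,"dz":0.03,"rx":0,"ry":0,"rz":0},{"dx":0.001,"dy":-0.003,"dz":0.06,"rx":0,"ry":0,"rz":0},{"dx":0.001,"dy":-0.003,"dz":0.09,"rx":0,"ry":0,"rz":0},{"dx":0.001,"dy":-0.003,"dz":0.115,"rx":0,"ry":0,"rz":0},{"dx":0.001,"dy":-0.003,"dz":0.135,"rx":0,"ry":0,"rz":0}]' 1 && python3 -m inch '[{"dx":0,"dy":0,"dz":0,"rx":0,"ry":0,"rz":0},{"dx":0,"dy":0,"dz":0,"rx":0,"ry":0,"rz":0},{"dx":0,"dy":0,"dz":0,"rx":0,"ry":0,"rz":0},{"dx":0,"dy":0,"dz":0,"rx":0,"ry":0,"rz":0},{"dx":0,"dy":0,"dz":0,"rx":0,"ry":0,"rz":0}]' -1
```

```text
time: 3.8
tool_pos: [0.5007, 0.1293, 0.0229]
tool_rot: [0.0, 0.996, 0.09, 0.002]
contact_force: [-0.4, -0.3, 0.9]
gripper_width: 0.997
grasp_force: 0.0
time: 4.3
tool_pos: [0.5013, 0.1299, 0.0242]
tool_rot: [-0.0, 0.996, 0.09, 0.002]
contact_force: [0.5, -0.4, 6.0]
gripper_width: 0.623
grasp_force: 66.6
```

```bash
python3 -m inch '[{"dx":0,"dy":0,"dz":-0.01,"rx":0,"ry":0,"rz":0},{"dx":0,"dy":0,"dz":-0.035,"rx":0,"ry":0,"rz":0},{"dx":0,"dy":0,"dz":-0.075,"rx":0,"ry":0,"rz":0},{"dx":0,"dy":0,"dz":-0.12,"rx":0,"ry":0,"rz":0},{"dx":0,"dy":0,"dz":-0.165,"rx":0,"ry":0,"rz":0}]' -1; python3 to.py 0.5177 -0.2945 0.155 0.18
```

```text
time: 4.8
tool_pos: [0.4973, 0.1294, 0.1529]
tool_rot: [0.0, 0.996, 0.09, -0.002]
contact_force: [1.1, 0.4, -5.8]
gripper_width: 0.621
grasp_force: 64.9
{'dx': -0.0702, 'dy': 0.5259, 'dz': -0.0023} r [-0.      0.003   0.0006] t 4.8 q [ 0.11 -0.15  1.94 -0.    1.35  1.5 ]
```

```bash
python3 -m inch '[{"dx":-0.003,"dy":0.02,"dz":0,"rx":0,"ry":0,"rz":0},{"dx":-0.009,"dy":0.065,"dz":0,"rx":0,"ry":0,"rz":0},{"dx":-0.016,"dy":0.12,"dz":0,"rx":0,"ry":0,"rz":0},{"dx":-0.023,"dy":0.175,"dz":0,"rx":0,"ry":0,"rz":0},{"dx":-0.031,"dy":0.23,"dz":0,"rx":0,"ry":0,"rz":0}]' -1 | grep grasp; python3 -m inch '[{"dx":-0.007,"dy":0.055,"dz":0,"rx":0,"ry":0,"rz":0},{"dx":-0.014,"dy":0.11,"dz":0,"rx":0,"ry":0,"rz":0},{"dx":-0.021,"dy":0.16,"dz":0,"rx":0,"ry":0,"rz":0},{"dx":-0.028,"dy":0.21,"dz":0,"rx":0,"ry":0,"rz":0},{"dx":-0.034,"dy":0.25,"dz":0,"rx":0,"ry":0,"rz":0}]' -1; python3 to.py 0.5177 -0.2945 0.07 0.18
```

```text
grasp_force: 65.5
time: 5.8
tool_pos: [0.5155, -0.2588, 0.1519]
tool_rot: [-0.001, 0.996, 0.09, -0.002]
contact_force: [-0.3, 0.2, -6.6]
gripper_width: 0.625
grasp_force: 65.5
{'dx': -0.005, 'dy': 0.0446, 'dz': 0.1023} r [-0.0014  0.0019 -0.0002] t 5.8 q [-0.59  0.    1.8  -0.    1.34  0.8 ]
```

```bash
python3 -m inch '[{"dx":-0.003,"dy":0.025,"dz":0.01,"rx":0,"ry":0,"rz":0},{"dx":-0.004,"dy":0.04,"dz":0.035,"rx":0,"ry":0,"rz":0},{"dx":-0.004,"dy":0.043,"dz":0.07,"rx":0,"ry":0,"rz":0},{"dx":-0.004,"dy":0.043,"dz":0.1,"rx":0,"ry":0,"rz":0},{"dx":-0.004,"dy":0.043,"dz":0.12,"rx":0,"ry":0,"rz":0}]' -1 | grep grasp; python3 -m inch '[{"dx":0,"dy":0,"dz":0.005,"rx":0,"ry":0,"rz":0},{"dx":0,"dy":0,"dz":0.01,"rx":0,"ry":0,"rz":0},{"dx":0,"dy":0,"dz":0.014,"rx":0,"ry":0,"rz":0},{"dx":0,"dy":0,"dz":0.018,"rx":0,"ry":0,"rz":0},{"dx":0,"dy":0,"dz":0.018,"rx":0,"ry":0,"rz":0}]' -1; python3 to.py 0.5177 -0.2945 0.027 0.18
```

```text
grasp_force: 65.5
time: 6.8
tool_pos: [0.5206, -0.2919, 0.0438]
tool_rot: [0.0, 0.996, 0.09, 0.0]
contact_force: [-0.0, 0.1, -7.0]
gripper_width: 0.621
grasp_force: 65.4
{'dx': -0.0041, 'dy': 0.0026, 'dz': 0.021} r [ 0.0004 -0.0004  0.0006] t 6.8 q [-0.64  0.17  1.82 -0.    1.15  0.75]
```

Carrying weight is about 7 N. I'll lower the last 17 mm slowly until the force shows contact.

```bash
python3 -m inch '[{"dx":-0.002,"dy":0.001,"dz":0.004,"rx":0,"ry":0,"rz":0},{"dx":-0.004,"dy":0.002,"dz":0.008,"rx":0,"ry":0,"rz":0},{"dx":-0.004,"dy":0.002,"dz":0.012,"rx":0,"ry":0,"rz":0},{"dx":-0.004,"dy":0.002,"dz":0.015,"rx":0,"ry":0,"rz":0},{"dx":-0.004,"dy":0.002,"dz":0.017,"rx":0,"ry":0,"rz":0}]' -1; python3 -m inch '[{"dx":0,"dy":0,"dz":0.001,"rx":0,"ry":0,"rz":0},{"dx":0,"dy":0,"dz":0.002,"rx":0,"ry":0,"rz":0},{"dx":0,"dy":0,"dz":0.003,"rx":0,"ry":0,"rz":0},{"dx":0,"dy":0,"dz":0.003,"rx":0,"ry":0,"rz":0}]' -1
```

```text
time: 7.3
tool_pos: [0.5172, -0.2938, 0.0293]
tool_rot: [-0.0, 0.996, 0.09, -0.0]
contact_force: [0.3, 0.4, -6.4]
gripper_width: 0.622
grasp_force: 65.4
time: 7.7
tool_pos: [0.5176, -0.2941, 0.0283]
tool_rot: [0.0, 0.996, 0.09, 0.0]
contact_force: [-3.6, 1.6, 0.0]
gripper_width: 0.622
grasp_force: 66.5
```

```bash
python3 -m inch '[{"dx":0,"dy":0,"dz":0,"rx":0,"ry":0,"rz":0},{"dx":0,"dy":0,"dz":0,"rx":0,"ry":0,"rz":0},{"dx":0,"dy":0,"dz":0,"rx":0,"ry":0,"rz":0},{"dx":0,"dy":0,"dz":0,"rx":0,"ry":0,"rz":0},{"dx":0,"dy":0,"dz":0,"rx":0,"ry":0,"rz":0}]' 1; python3 -m inch '[{"dx":0,"dy":0,"dz":-0.01,"rx":0,"ry":0,"rz":0},{"dx":0,"dy":0,"dz":-0.05,"rx":0,"ry":0,"rz":0},{"dx":0,"dy":0,"dz":-0.1,"rx":0,"ry":0,"rz":0},{"dx":0,"dy":0,"dz":-0.16,"rx":0,"ry":0,"rz":0},{"dx":0,"dy":0,"dz":-0.21,"rx":0,"ry":0,"rz":0}]' 1
python3 - <<'E'
from fit import *
optics.grab_frame("scene")
for d in nets.outline_of("scene","transformer_mid")[:3]: print(d["confidence"],np.round(d["bbox"]))
d=min(nets.outline_of("scene","transformer_mid"),key=lambda d:np.hypot(*(d["bbox"][:2]-proj("scene",[.518,-.294,.04]))))
print(fit([(a,b,(l+.004,h+.004)) for a,b,(l,h) in T],[("scene",d["pixels"].astype(np.uint8))],[.518,-.294,.18]))
E
```

```text
time: 8.2
tool_pos: [0.5177, -0.2941, 0.0276]
tool_rot: [0.0, 0.996, 0.09, 0.0]
contact_force: [0.1, 1.2, -0.1]
gripper_width: 0.998
grasp_force: 0.0
time: 8.7
tool_pos: [0.5177, -0.2941, 0.1986]
tool_rot: [0.001, 0.996, 0.09, 0.001]
contact_force: [0.2, -0.0, 0.9]
gripper_width: 0.994
grasp_force: 0.0
0.87 [281. 181.  26.  32.]
0.76 [178. 268.  34.  36.]
0.58 [320. 222.  49.  35.]
(array([ 0.5194, -0.2947,  0.1738]), np.float64(0.088))
```

The transformer stands upright at (0.519, -0.295), about 1 mm from the mat centre, and is released. Next is the knob.

```bash
python3 to.py 0.6077 0.1801 0.199 1.441
```

```text
{'dx': 0.2154, 'dy': -0.5648, 'dz': -0.0002} r [ 6.600e-03 -8.000e-04 -8.401e-01] t 8.85 q [-0.64  0.    1.72  0.    1.41  0.75]
```

```bash
python3 -m inch '[{"dx":0.2154,"dy":-0.5648,"dz":0,"rx":0,"ry":0,"rz":-0.84},{"dx":0.2154,"dy":-0.5648,"dz":0,"rx":0,"ry":0,"rz":-0.84},{"dx":0.2154,"dy":-0.5648,"dz":0,"rx":0,"ry":0,"rz":-0.84},{"dx":0.2154,"dy":-0.5648,"dz":0,"rx":0,"ry":0,"rz":-0.84},{"dx":0.2154,"dy":-0.5648,"dz":0,"rx":0,"ry":0,"rz":-0.84}]' 1;  python3 to.py 0.6077 0.1801 0.199 1.441
```

```text
time: 9.35
tool_pos: [0.5621, -0.046, 0.1937]
tool_rot: [-0.001, 0.892, 0.451, -0.001]
contact_force: [0.4, 1.1, -0.4]
gripper_width: 1.001
grasp_force: 0.0
{'dx': 0.2614, 'dy': -0.1216, 'dz': -0.0066} r [-1.600e-03  2.000e-04 -3.362e-01] t 9.35 q [-0.21 -0.06  1.79  0.    1.42  0.42]
```

```bash
python3 -m inch '[{"dx":0.2614,"dy":-0.1216,"dz":0,"rx":0,"ry":0,"rz":-0.336},{"dx":0.2614,"dy":-0.1216,"dz":0,"rx":0,"ry":0,"rz":-0.336},{"dx":0.2614,"dy":-0.1216,"dz":0,"rx":0,"ry":0,"rz":-0.336},{"dx":0.2614,"dy":-0.1216,"dz":0,"rx":0,"ry":0,"rz":-0.336},{"dx":0.2614,"dy":-0.1216,"dz":0,"rx":0,"ry":0,"rz":-0.336}]' 1 >/dev/null; python3 to.py 0.6077 0.1801 0.14 1.441
python3 - <<'E'
from h import *
a=save("scene","s2"); cv2.imwrite("pics/crop4.png",cv2.resize(a[120:280,220:420],(800,600),interpolation=cv2.INTER_CUBIC)[:,:,::-1])
s=state()["tool_pos"]; f=lambda X:(np.array(proj("scene",X))-[220,120])*[4,3.75]
print("tcp px",f(s),"knob top pred",f([.6077,.1801,.122]))
E
```

```text
{'dx': -0.0013, 'dy': -0.0012, 'dz': 0.0668} r [-0.0018  0.0001 -0.0019] t 9.85 q [0.17 0.1  1.62 0.   1.42 0.3 ]
tcp px [501.66936452 259.38686701] knob top pred [482.3413416  327.14684343]
```

View pics/crop4.png

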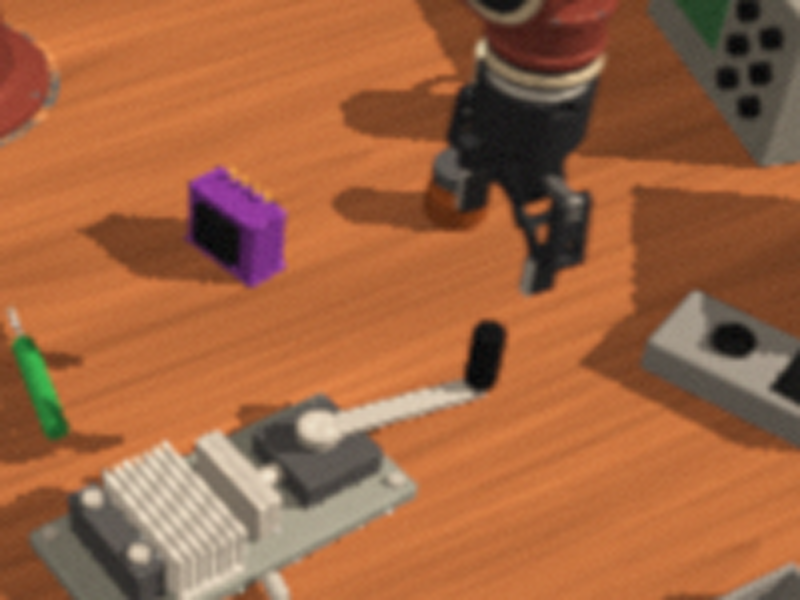

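The knob top is at crop (487,328), within 1–2 image px of my prediction, with the fingers above it. I'll descend around it and close to a loose cage of about 40 mm.

```bash
python3 -m inch '[{"dx":-0.0013,"dy":-0.001,"dz":0.03,"rx":0,"ry":0,"rz":-0.002},{"dx":-0.0013,"dy":-0.001,"dz":0.065,"rx":0,"ry":0,"rz":-0.002},{"dx":-0.0013,"dy":-0.001,"dz":0.1,"rx":0,"ry":0,"rz":-0.002},{"dx":-0.0013,"dy":-0.001,"dz":0.13,"rx":0,"ry":0,"rz":-0.002},{"dx":-0.0013,"dy":-0.001,"dz":0.142,"rx":0,"ry":0,"rz":-0.002}]' 1;  python3 -m inch '[{"dx":0,"dy":0,"dz":0,"rx":0,"ry":0,"rz":0},{"dx":0,"dy":0,"dz":0,"rx":0,"ry":0,"rz":0},{"dx":0,"dy":0,"dz":0,"rx":0,"ry":0,"rz":0},{"dx":0,"dy":0,"dz":0,"rx":0,"ry":0,"rz":0}]' -0.06; python3 to.py 0.6077 0.1801 0.08 1.441
```

```text
time: 10.4
tool_pos: [0.6058, 0.176, 0.0768]
tool_rot: [-0.002, 0.753, 0.658, -0.003]
contact_force: [-0.0, -0.1, -0.7]
gripper_width: 0.999
grasp_force: 0.0
time: 10.8
tool_pos: [0.6101, 0.177, 0.0835]
tool_rot: [0.001, 0.753, 0.659, 0.001]
contact_force: [0.4, -0.2, 0.8]
gripper_width: 0.469
grasp_force: 0.0
{'dx': 0.0035, 'dy': -0.0035, 'dz': 0.0044} r [ 0.0019 -0.0006 -0.0022] t 10.8 q [0.17 0.2  1.7  0.   1.23 0.3 ]
```

```bash
cat > f.py <<'E'
import sys
from h import *
s=state(); q=s["tool_pos"][:2]-[.591,.052]; r=np.hypot(*q); u=q/r; F=-s["contact_force"][:2]
ft=F@[-u[1],u[0]]; print("theta_tool %.3f r %.4f Ftan %.1f Frad %.1f z %.3f t %.1f"%(np.arctan2(q[1],q[0])%(2*np.pi)-1.441,r,ft,F@u,s["tool_pos"][2],s["time"]))
sys.exit(len(sys.argv)>1 and ft>float(sys.argv[1]))
E
python3 f.py
python3 -m inch '[{"dx":-0.0008,"dy":-0.0162,"dz":0,"rx":0,"ry":0,"rz":-0.0667},{"dx":-0.0032,"dy":-0.0323,"dz":0,"rx":0,"ry":0,"rz":-0.1333},{"dx":-0.0073,"dy":-0.048,"dz":0,"rx":0,"ry":0,"rz":-0.2},{"dx":-0.0128,"dy":-0.0633,"dz":0,"rx":0,"ry":0,"rz":-0.2667},{"dx":-0.0199,"dy":-0.0779,"dz":0,"rx":0,"ry":0,"rz":-0.3333}]' -0.06 >/dev/null; python3 f.py 12
```

```text
theta_tool -0.022 r 0.1264 Ftan 0.4 Frad 0.1 z 0.084 t 10.8
theta_tool 0.487 r 0.1252 Ftan 4.7 Frad 4.1 z 0.084 t 11.3False
```

```bash
sed -i 's/^sys.exit(\(.*\))$/sys.exit(int(\1))/' f.py
python3 -m inch '[{"dx":0.0006,"dy":-0.0114,"dz":0,"rx":0,"ry":0,"rz":-0.0467},{"dx":0.0004,"dy":-0.0227,"dz":0,"rx":0,"ry":0,"rz":-0.0933},{"dx":-0.0006,"dy":-0.0339,"dz":0,"rx":0,"ry":0,"rz":-0.14},{"dx":-0.0023,"dy":-0.0449,"dz":0,"rx":0,"ry":0,"rz":-0.1867},{"dx":-0.0049,"dy":-0.0557,"dz":0,"rx":0,"ry":0,"rz":-0.2333}]' -0.06 >/dev/null; python3 f.py 12
python3 - <<'E'
from h import *
a=save("top","t3"); b=save("scene","s3")
cv2.imwrite("pics/crop5.png",np.vstack([cv2.resize(x,(600,300),interpolation=cv2.INTER_CUBIC) for x in(a[160:230,220:360],b[210:290,220:380])])[:,:,::-1])
E
```

```text
theta_tool 0.835 r 0.1286 Ftan 5.0 Frad 3.1 z 0.084 t 11.8
```

View pics/crop5.png

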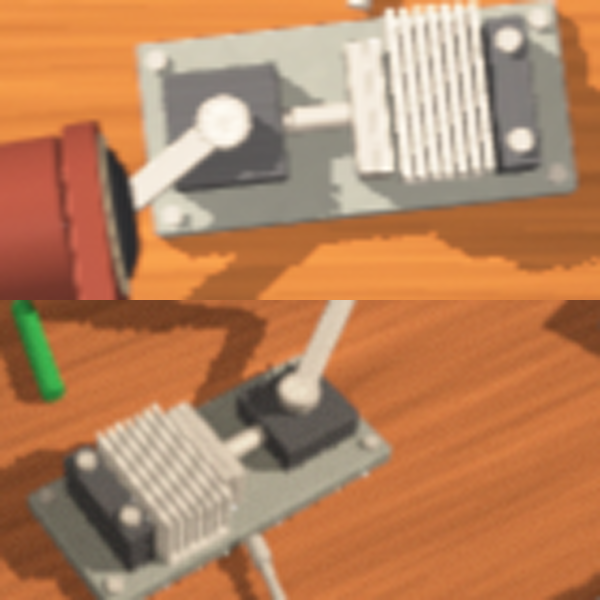

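The jaw (crop top, column 370) is nearly on the heat sink (fins start at column 388), so the nip is close. From here I'll feel in about 2 mm steps, stopping on force.

```bash
python3 -m inch '[{"dx":0,"dy":-0.0008,"dz":0,"rx":0,"ry":0,"rz":-0.0033},{"dx":0,"dy":-0.0016,"dz":0,"rx":0,"ry":0,"rz":-0.0067},{"dx":0,"dy":-0.0024,"dz":0,"rx":0,"ry":0,"rz":-0.01}]' >/dev/null; python3 f.py 7.5 &&
python3 -m inch '[{"dx":0,"dy":-0.0008,"dz":0,"rx":0,"ry":0,"rz":-0.0033},{"dx":0,"dy":-0.0016,"dz":0,"rx":0,"ry":0,"rz":-0.0067},{"dx":0,"dy":-0.0024,"dz":0,"rx":0,"ry":0,"rz":-0.01}]' >/dev/null; python3 f.py 7.5 &&
python3 -m inch '[{"dx":0,"dy":-0.0008,"dz":0,"rx":0,"ry":0,"rz":-0.0033},{"dx":0,"dy":-0.0016,"dz":0,"rx":0,"ry":0,"rz":-0.0067},{"dx":0,"dy":-0.0024,"dz":0,"rx":0,"ry":0,"rz":-0.01}]' >/dev/null; python3 f.py 7.5 &&
python3 -m inch '[{"dx":0,"dy":-0.0008,"dz":0,"rx":0,"ry":0,"rz":-0.0033},{"dx":0,"dy":-0.0016,"dz":0,"rx":0,"ry":0,"rz":-0.0067},{"dx":0,"dy":-0.0024,"dz":0,"rx":0,"ry":0,"rz":-0.01}]' >/dev/null; python3 f.py 7.5 &&
python3 -m inch '[{"dx":0,"dy":-0.0008,"dz":0,"rx":0,"ry":0,"rz":-0.0033},{"dx":0,"dy":-0.0016,"dz":0,"rx":0,"ry":0,"rz":-0.0067},{"dx":0,"dy":-0.0024,"dz":0,"rx":0,"ry":0,"rz":-0.01}]' >/dev/null; python3 f.py 7.5 &&
python3 -m inch '[{"dx":0,"dy":-0.0008,"dz":0,"rx":0,"ry":0,"rz":-0.0033},{"dx":0,"dy":-0.0016,"dz":0,"rx":0,"ry":0,"rz":-0.0067},{"dx":0,"dy":-0.0024,"dz":0,"rx":0,"ry":0,"rz":-0.01}]' >/dev/null; python3 f.py 7.5
```

```text
theta_tool 0.854 r 0.1294 Ftan 4.9 Frad 0.1 z 0.083 t 12.2
theta_tool 0.869 r 0.1294 Ftan 4.9 Frad 1.5 z 0.083 t 12.5
theta_tool 0.884 r 0.1295 Ftan 4.4 Frad 0.8 z 0.083 t 12.8
theta_tool 0.899 r 0.1294 Ftan 3.7 Frad 2.1 z 0.083 t 13.1
theta_tool 0.914 r 0.1294 Ftan 5.0 Frad 2.6 z 0.083 t 13.4
theta_tool 0.929 r 0.1294 Ftan 5.3 Frad 1.4 z 0.083 t 13.7
```

```bash
python3 -m inch '[{"dx":0,"dy":-0.0008,"dz":0,"rx":0,"ry":0,"rz":-0.0033},{"dx":0,"dy":-0.0016,"dz":0,"rx":0,"ry":0,"rz":-0.0067},{"dx":0,"dy":-0.0024,"dz":0,"rx":0,"ry":0,"rz":-0.01}]' >/dev/null; python3 f.py 7.2 &&
python3 -m inch '[{"dx":0,"dy":-0.0008,"dz":0,"rx":0,"ry":0,"rz":-0.0033},{"dx":0,"dy":-0.0016,"dz":0,"rx":0,"ry":0,"rz":-0.0067},{"dx":0,"dy":-0.0024,"dz":0,"rx":0,"ry":0,"rz":-0.01}]' >/dev/null; python3 f.py 7.2 &&
python3 -m inch '[{"dx":0,"dy":-0.0008,"dz":0,"rx":0,"ry":0,"rz":-0.0033},{"dx":0,"dy":-0.0016,"dz":0,"rx":0,"ry":0,"rz":-0.0067},{"dx":0,"dy":-0.0024,"dz":0,"rx":0,"ry":0,"rz":-0.01}]' >/dev/null; python3 f.py 7.2 &&
python3 -m inch '[{"dx":0,"dy":-0.0008,"dz":0,"rx":0,"ry":0,"rz":-0.0033},{"dx":0,"dy":-0.0016,"dz":0,"rx":0,"ry":0,"rz":-0.0067},{"dx":0,"dy":-0.0024,"dz":0,"rx":0,"ry":0,"rz":-0.01}]' >/dev/null; python3 f.py 7.2 &&
python3 -m inch '[{"dx":0,"dy":-0.0008,"dz":0,"rx":0,"ry":0,"rz":-0.0033},{"dx":0,"dy":-0.0016,"dz":0,"rx":0,"ry":0,"rz":-0.0067},{"dx":0,"dy":-0.0024,"dz":0,"rx":0,"ry":0,"rz":-0.01}]' >/dev/null; python3 f.py 7.2 &&
python3 -m inch '[{"dx":0,"dy":-0.0008,"dz":0,"rx":0,"ry":0,"rz":-0.0033},{"dx":0,"dy":-0.0016,"dz":0,"rx":0,"ry":0,"rz":-0.0067},{"dx":0,"dy":-0.0024,"dz":0,"rx":0,"ry":0,"rz":-0.01}]' >/dev/null; python3 f.py 7.2 &&
python3 -m inch '[{"dx":0,"dy":-0.0008,"dz":0,"rx":0,"ry":0,"rz":-0.0033},{"dx":0,"dy":-0.0016,"dz":0,"rx":0,"ry":0,"rz":-0.0067},{"dx":0,"dy":-0.0024,"dz":0,"rx":0,"ry":0,"rz":-0.01}]' >/dev/null; python3 f.py 7.2 &&
python3 -m inch '[{"dx":0,"dy":-0.0008,"dz":0,"rx":0,"ry":0,"rz":-0.0033},{"dx":0,"dy":-0.0016,"dz":0,"rx":0,"ry":0,"rz":-0.0067},{"dx":0,"dy":-0.0024,"dz":0,"rx":0,"ry":0,"rz":-0.01}]' >/dev/null; python3 f.py 7.2 &&
python3 -m inch '[{"dx":0,"dy":-0.0008,"dz":0,"rx":0,"ry":0,"rz":-0.0033},{"dx":0,"dy":-0.0016,"dz":0,"rx":0,"ry":0,"rz":-0.0067},{"dx":0,"dy":-0.0024,"dz":0,"rx":0,"ry":0,"rz":-0.01}]' >/dev/null; python3 f.py 7.2 &&
python3 -m inch '[{"dx":0,"dy":-0.0008,"dz":0,"rx":0,"ry":0,"rz":-0.0033},{"dx":0,"dy":-0.0016,"dz":0,"rx":0,"ry":0,"rz":-0.0067},{"dx":0,"dy":-0.0024,"dz":0,"rx":0,"ry":0,"rz":-0.01}]' >/dev/null; python3 f.py 7.2
```

```text
theta_tool 0.944 r 0.1294 Ftan 4.6 Frad 2.8 z 0.083 t 14.0
theta_tool 0.959 r 0.1294 Ftan 4.5 Frad 1.1 z 0.083 t 14.3
theta_tool 0.974 r 0.1295 Ftan 4.8 Frad 2.3 z 0.083 t 14.6
theta_tool 0.989 r 0.1295 Ftan 5.5 Frad 3.2 z 0.083 t 14.9
theta_tool 1.004 r 0.1294 Ftan 5.0 Frad 2.8 z 0.083 t 15.2
theta_tool 1.019 r 0.1295 Ftan 3.8 Frad 2.8 z 0.083 t 15.5
theta_tool 1.034 r 0.1295 Ftan 4.6 Frad 2.0 z 0.083 t 15.8
theta_tool 1.049 r 0.1295 Ftan 4.9 Frad 2.4 z 0.083 t 16.1
theta_tool 1.064 r 0.1295 Ftan 4.5 Frad 2.3 z 0.083 t 16.4
theta_tool 1.078 r 0.1296 Ftan 5.0 Frad 2.5 z 0.083 t 16.7
```

```bash
python3 -m inch '[{"dx":0,"dy":-0.0008,"dz":0,"rx":0,"ry":0,"rz":-0.0033},{"dx":0,"dy":-0.0016,"dz":0,"rx":0,"ry":0,"rz":-0.0067},{"dx":0,"dy":-0.0024,"dz":0,"rx":0,"ry":0,"rz":-0.01}]' >/dev/null; python3 f.py 7 &&
python3 -m inch '[{"dx":0,"dy":-0.0008,"dz":0,"rx":0,"ry":0,"rz":-0.0033},{"dx":0,"dy":-0.0016,"dz":0,"rx":0,"ry":0,"rz":-0.0067},{"dx":0,"dy":-0.0024,"dz":0,"rx":0,"ry":0,"rz":-0.01}]' >/dev/null; python3 f.py 7 &&
python3 -m inch '[{"dx":0,"dy":-0.0008,"dz":0,"rx":0,"ry":0,"rz":-0.0033},{"dx":0,"dy":-0.0016,"dz":0,"rx":0,"ry":0,"rz":-0.0067},{"dx":0,"dy":-0.0024,"dz":0,"rx":0,"ry":0,"rz":-0.01}]' >/dev/null; python3 f.py 7 &&
python3 -m inch '[{"dx":0,"dy":-0.0008,"dz":0,"rx":0,"ry":0,"rz":-0.0033},{"dx":0,"dy":-0.0016,"dz":0,"rx":0,"ry":0,"rz":-0.0067},{"dx":0,"dy":-0.0024,"dz":0,"rx":0,"ry":0,"rz":-0.01}]' >/dev/null; python3 f.py 7 &&
python3 -m inch '[{"dx":0,"dy":-0.0008,"dz":0,"rx":0,"ry":0,"rz":-0.0033},{"dx":0,"dy":-0.0016,"dz":0,"rx":0,"ry":0,"rz":-0.0067},{"dx":0,"dy":-0.0024,"dz":0,"rx":0,"ry":0,"rz":-0.01}]' >/dev/null; python3 f.py 7 &&
python3 -m inch '[{"dx":0,"dy":-0.0008,"dz":0,"rx":0,"ry":0,"rz":-0.0033},{"dx":0,"dy":-0.0016,"dz":0,"rx":0,"ry":0,"rz":-0.0067},{"dx":0,"dy":-0.0024,"dz":0,"rx":0,"ry":0,"rz":-0.01}]' >/dev/null; python3 f.py 7 &&
python3 -m inch '[{"dx":0,"dy":-0.0008,"dz":0,"rx":0,"ry":0,"rz":-0.0033},{"dx":0,"dy":-0.0016,"dz":0,"rx":0,"ry":0,"rz":-0.0067},{"dx":0,"dy":-0.0024,"dz":0,"rx":0,"ry":0,"rz":-0.01}]' >/dev/null; python3 f.py 7 &&
python3 -m inch '[{"dx":0,"dy":-0.0008,"dz":0,"rx":0,"ry":0,"rz":-0.0033},{"dx":0,"dy":-0.0016,"dz":0,"rx":0,"ry":0,"rz":-0.0067},{"dx":0,"dy":-0.0024,"dz":0,"rx":0,"ry":0,"rz":-0.01}]' >/dev/null; python3 f.py 7 &&
python3 -m inch '[{"dx":0,"dy":-0.0008,"dz":0,"rx":0,"ry":0,"rz":-0.0033},{"dx":0,"dy":-0.0016,"dz":0,"rx":0,"ry":0,"rz":-0.0067},{"dx":0,"dy":-0.0024,"dz":0,"rx":0,"ry":0,"rz":-0.01}]' >/dev/null; python3 f.py 7 &&
python3 -m inch '[{"dx":0,"dy":-0.0008,"dz":0,"rx":0,"ry":0,"rz":-0.0033},{"dx":0,"dy":-0.0016,"dz":0,"rx":0,"ry":0,"rz":-0.0067},{"dx":0,"dy":-0.0024,"dz":0,"rx":0,"ry":0,"rz":-0.01}]' >/dev/null; python3 f.py 7 &&
python3 -m inch '[{"dx":0,"dy":-0.0008,"dz":0,"rx":0,"ry":0,"rz":-0.0033},{"dx":0,"dy":-0.0016,"dz":0,"rx":0,"ry":0,"rz":-0.0067},{"dx":0,"dy":-0.0024,"dz":0,"rx":0,"ry":0,"rz":-0.01}]' >/dev/null; python3 f.py 7 &&
python3 -m inch '[{"dx":0,"dy":-0.0008,"dz":0,"rx":0,"ry":0,"rz":-0.0033},{"dx":0,"dy":-0.0016,"dz":0,"rx":0,"ry":0,"rz":-0.0067},{"dx":0,"dy":-0.0024,"dz":0,"rx":0,"ry":0,"rz":-0.01}]' >/dev/null; python3 f.py 7
```

```text
theta_tool 1.093 r 0.1296 Ftan 4.4 Frad 3.9 z 0.083 t 17.0
theta_tool 1.108 r 0.1297 Ftan 4.6 Frad 2.7 z 0.083 t 17.3
theta_tool 1.123 r 0.1296 Ftan 5.1 Frad 2.4 z 0.083 t 17.6
theta_tool 1.138 r 0.1296 Ftan 5.5 Frad 2.4 z 0.083 t 17.9
theta_tool 1.153 r 0.1297 Ftan 5.2 Frad 4.1 z 0.083 t 18.2
theta_tool 1.167 r 0.1296 Ftan 5.1 Frad 2.8 z 0.083 t 18.5
theta_tool 1.182 r 0.1297 Ftan 5.0 Frad 2.4 z 0.083 t 18.8
theta_tool 1.197 r 0.1298 Ftan 4.4 Frad 3.7 z 0.082 t 19.1
theta_tool 1.212 r 0.1298 Ftan 4.6 Frad 3.4 z 0.082 t 19.4
theta_tool 1.227 r 0.1298 Ftan 4.5 Frad 3.9 z 0.082 t 19.7
theta_tool 1.241 r 0.1298 Ftan 4.4 Frad 2.8 z 0.082 t 20.0
theta_tool 1.256 r 0.1299 Ftan 4.7 Frad 2.3 z 0.082 t 20.3
```

```bash
python3 -m inch '[{"dx":-0.0003,"dy":-0.0008,"dz":0,"rx":0,"ry":0,"rz":-0.0033},{"dx":-0.0006,"dy":-0.0016,"dz":0,"rx":0,"ry":0,"rz":-0.0067},{"dx":-0.001,"dy":-0.0024,"dz":0,"rx":0,"ry":0,"rz":-0.01}]' >/dev/null; python3 f.py 7 &&
python3 -m inch '[{"dx":0,"dy":-0.0008,"dz":0,"rx":0,"ry":0,"rz":-0.0033},{"dx":0,"dy":-0.0016,"dz":0,"rx":0,"ry":0,"rz":-0.0067},{"dx":0,"dy":-0.0024,"dz":0,"rx":0,"ry":0,"rz":-0.01}]' >/dev/null; python3 f.py 7 &&
python3 -m inch '[{"dx":0,"dy":-0.0008,"dz":0,"rx":0,"ry":0,"rz":-0.0033},{"dx":0,"dy":-0.0016,"dz":0,"rx":0,"ry":0,"rz":-0.0067},{"dx":0,"dy":-0.0024,"dz":0,"rx":0,"ry":0,"rz":-0.01}]' >/dev/null; python3 f.py 7 &&
python3 -m inch '[{"dx":0,"dy":-0.0008,"dz":0,"rx":0,"ry":0,"rz":-0.0033},{"dx":0,"dy":-0.0016,"dz":0,"rx":0,"ry":0,"rz":-0.0067},{"dx":0,"dy":-0.0024,"dz":0,"rx":0,"ry":0,"rz":-0.01}]' >/dev/null; python3 f.py 7 &&
python3 -m inch '[{"dx":0,"dy":-0.0008,"dz":0,"rx":0,"ry":0,"rz":-0.0033},{"dx":0,"dy":-0.0016,"dz":0,"rx":0,"ry":0,"rz":-0.0067},{"dx":0,"dy":-0.0024,"dz":0,"rx":0,"ry":0,"rz":-0.01}]' >/dev/null; python3 f.py 7 &&
python3 -m inch '[{"dx":0,"dy":-0.0008,"dz":0,"rx":0,"ry":0,"rz":-0.0033},{"dx":0,"dy":-0.0016,"dz":0,"rx":0,"ry":0,"rz":-0.0067},{"dx":0,"dy":-0.0024,"dz":0,"rx":0,"ry":0,"rz":-0.01}]' >/dev/null; python3 f.py 7 &&
python3 -m inch '[{"dx":0,"dy":-0.0008,"dz":0,"rx":0,"ry":0,"rz":-0.0033},{"dx":0,"dy":-0.0016,"dz":0,"rx":0,"ry":0,"rz":-0.0067},{"dx":0,"dy":-0.0024,"dz":0,"rx":0,"ry":0,"rz":-0.01}]' >/dev/null; python3 f.py 7 &&
python3 -m inch '[{"dx":0,"dy":-0.0008,"dz":0,"rx":0,"ry":0,"rz":-0.0033},{"dx":0,"dy":-0.0016,"dz":0,"rx":0,"ry":0,"rz":-0.0067},{"dx":0,"dy":-0.0024,"dz":0,"rx":0,"ry":0,"rz":-0.01}]' >/dev/null; python3 f.py 7 &&
python3 -m inch '[{"dx":0,"dy":-0.0008,"dz":0,"rx":0,"ry":0,"rz":-0.0033},{"dx":0,"dy":-0.0016,"dz":0,"rx":0,"ry":0,"rz":-0.0067},{"dx":0,"dy":-0.0024,"dz":0,"rx":0,"ry":0,"rz":-0.01}]' >/dev/null; python3 f.py 7 &&
python3 -m inch '[{"dx":0,"dy":-0.0008,"dz":0,"rx":0,"ry":0,"rz":-0.0033},{"dx":0,"dy":-0.0016,"dz":0,"rx":0,"ry":0,"rz":-0.0067},{"dx":0,"dy":-0.0024,"dz":0,"rx":0,"ry":0,"rz":-0.01}]' >/dev/null; python3 f.py 7 &&
python3 -m inch '[{"dx":0,"dy":-0.0008,"dz":0,"rx":0,"ry":0,"rz":-0.0033},{"dx":0,"dy":-0.0016,"dz":0,"rx":0,"ry":0,"rz":-0.0067},{"dx":0,"dy":-0.0024,"dz":0,"rx":0,"ry":0,"rz":-0.01}]' >/dev/null; python3 f.py 7 &&
python3 -m inch '[{"dx":0,"dy":-0.0008,"dz":0,"rx":0,"ry":0,"rz":-0.0033},{"dx":0,"dy":-0.0016,"dz":0,"rx":0,"ry":0,"rz":-0.0067},{"dx":0,"dy":-0.0024,"dz":0,"rx":0,"ry":0,"rz":-0.01}]' >/dev/null; python3 f.py 7
```

```text
theta_tool 1.270 r 0.1298 Ftan 5.7 Frad -0.4 z 0.082 t 20.6
theta_tool 1.284 r 0.1298 Ftan 6.0 Frad 1.6 z 0.082 t 20.9
theta_tool 1.299 r 0.1297 Ftan 4.8 Frad 1.2 z 0.082 t 21.2
theta_tool 1.314 r 0.1297 Ftan 5.5 Frad 0.8 z 0.082 t 21.5
theta_tool 1.329 r 0.1296 Ftan 5.2 Frad 1.4 z 0.082 t 21.8
theta_tool 1.344 r 0.1296 Ftan 5.2 Frad 0.7 z 0.082 t 22.1
theta_tool 1.359 r 0.1296 Ftan 5.7 Frad 1.5 z 0.082 t 22.4
theta_tool 1.374 r 0.1295 Ftan 5.5 Frad 1.6 z 0.082 t 22.7
theta_tool 1.389 r 0.1295 Ftan 4.8 Frad 1.5 z 0.082 t 23.0
theta_tool 1.403 r 0.1294 Ftan 5.1 Frad 2.6 z 0.082 t 23.3
theta_tool 1.418 r 0.1294 Ftan 5.1 Frad 2.4 z 0.082 t 23.6
theta_tool 1.429 r 0.1293 Ftan 6.9 Frad 2.8 z 0.082 t 23.9
```

The resistance is starting to climb, so I'll go to 0.5 mm steps.

```bash
python3 -m inch '[{"dx":0,"dy":-0.0006,"dz":0,"rx":0,"ry":0,"rz":-0.0025},{"dx":0,"dy":-0.0006,"dz":0,"rx":0,"ry":0,"rz":-0.0025}]' >/dev/null; python3 f.py 10 &&
python3 -m inch '[{"dx":0,"dy":-0.0006,"dz":0,"rx":0,"ry":0,"rz":-0.0025},{"dx":0,"dy":-0.0006,"dz":0,"rx":0,"ry":0,"rz":-0.0025}]' >/dev/null; python3 f.py 10 &&
python3 -m inch '[{"dx":0,"dy":-0.0006,"dz":0,"rx":0,"ry":0,"rz":-0.0025},{"dx":0,"dy":-0.0006,"dz":0,"rx":0,"ry":0,"rz":-0.0025}]' >/dev/null; python3 f.py 10 &&
python3 -m inch '[{"dx":0,"dy":-0.0006,"dz":0,"rx":0,"ry":0,"rz":-0.0025},{"dx":0,"dy":-0.0006,"dz":0,"rx":0,"ry":0,"rz":-0.0025}]' >/dev/null; python3 f.py 10
```

```text
theta_tool 1.432 r 0.1293 Ftan 8.3 Frad 3.3 z 0.082 t 24.1
theta_tool 1.435 r 0.1293 Ftan 7.4 Frad 2.9 z 0.082 t 24.3
theta_tool 1.437 r 0.1292 Ftan 8.8 Frad 4.3 z 0.082 t 24.5
theta_tool 1.440 r 0.1292 Ftan 9.3 Frad 3.5 z 0.082 t 24.7
```

```bash
python3 -m inch '[{"dx":0,"dy":-0.0006,"dz":0,"rx":0,"ry":0,"rz":-0.0025},{"dx":0,"dy":-0.0006,"dz":0,"rx":0,"ry":0,"rz":-0.0025}]' >/dev/null; python3 f.py 11.5 &&
python3 -m inch '[{"dx":0,"dy":-0.0006,"dz":0,"rx":0,"ry":0,"rz":-0.0025},{"dx":0,"dy":-0.0006,"dz":0,"rx":0,"ry":0,"rz":-0.0025}]' >/dev/null; python3 f.py 11.5 &&
python3 -m inch '[{"dx":0,"dy":-0.0006,"dz":0,"rx":0,"ry":0,"rz":-0.0025},{"dx":0,"dy":-0.0006,"dz":0,"rx":0,"ry":0,"rz":-0.0025}]' >/dev/null; python3 f.py 11.5 &&
python3 -m inch '[{"dx":0,"dy":-0.0006,"dz":0,"rx":0,"ry":0,"rz":-0.0025},{"dx":0,"dy":-0.0006,"dz":0,"rx":0,"ry":0,"rz":-0.0025}]' >/dev/null; python3 f.py 11.5 &&
python3 -m inch '[{"dx":0,"dy":-0.0006,"dz":0,"rx":0,"ry":0,"rz":-0.0025},{"dx":0,"dy":-0.0006,"dz":0,"rx":0,"ry":0,"rz":-0.0025}]' >/dev/null; python3 f.py 11.5
```

```text
theta_tool 1.442 r 0.1292 Ftan 10.7 Frad 3.7 z 0.082 t 24.9
theta_tool 1.445 r 0.1291 Ftan 11.0 Frad 3.9 z 0.082 t 25.1
theta_tool 1.448 r 0.1291 Ftan 11.6 Frad 3.8 z 0.082 t 25.3
theta_tool 1.448 r 0.1291 Ftan 11.6 Frad 3.8 z 0.082 t 25.3
theta_tool 1.448 r 0.1291 Ftan 11.6 Frad 3.8 z 0.082 t 25.3
```

```bash
python3 -m inch '[{"dx":0,"dy":-0.0006,"dz":0,"rx":0,"ry":0,"rz":-0.0025},{"dx":0,"dy":-0.0006,"dz":0,"rx":0,"ry":0,"rz":-0.0025},{"dx":0,"dy":-0.0006,"dz":0,"rx":0,"ry":0,"rz":-0.0025}]' >/dev/null; python3 f.py
python3 -m inch '[{"dx":0,"dy":0.003,"dz":0,"rx":0,"ry":0,"rz":0},{"dx":0,"dy":0.006,"dz":0,"rx":0,"ry":0,"rz":0},{"dx":0,"dy":0.009,"dz":0,"rx":0,"ry":0,"rz":0},{"dx":0,"dy":0.009,"dz":0,"rx":0,"ry":0,"rz":0}]' -0.06 >/dev/null; python3 f.py
python3 -m inch '[{"dx":0,"dy":0,"dz":0,"rx":0,"ry":0,"rz":0},{"dx":0,"dy":0,"dz":0,"rx":0,"ry":0,"rz":0},{"dx":0,"dy":0,"dz":0,"rx":0,"ry":0,"rz":0}]' 1; python3 f.py
```

```text
theta_tool 1.450 r 0.1291 Ftan 11.8 Frad 5.1 z 0.082 t 25.6
theta_tool 1.418 r 0.1309 Ftan -0.8 Frad 0.0 z 0.081 t 26.0
time: 26.3
tool_pos: [0.4659, 0.0884, 0.0816]
tool_rot: [-0.0, 0.112, 0.994, -0.0]
contact_force: [-0.5, -0.4, 0.1]
gripper_width: 0.954
grasp_force: 0.0
theta_tool 1.417 r 0.1303 Ftan -0.5 Frad -0.3 z 0.082 t 26.3
```

```bash
python3 -m inch '[{"dx":0,"dy":0,"dz":-0.03,"rx":0,"ry":0,"rz":0},{"dx":0,"dy":0,"dz":-0.08,"rx":0,"ry":0,"rz":0},{"dx":0,"dy":0,"dz":-0.13,"rx":0,"ry":0,"rz":0},{"dx":0,"dy":0,"dz":-0.18,"rx":0,"ry":0,"rz":0},{"dx":0,"dy":0,"dz":-0.2,"rx":0,"ry":0,"rz":0}]' 1
python3 -m inch '[{"dx":0,"dy":0.05,"dz":0,"rx":0,"ry":0,"rz":0},{"dx":0,"dy":0.1,"dz":0,"rx":0,"ry":0,"rz":0},{"dx":0,"dy":0.15,"dz":0,"rx":0,"ry":0,"rz":0},{"dx":0,"dy":0.15,"dz":0,"rx":0,"ry":0,"rz":0},{"dx":0,"dy":0.15,"dz":0,"rx":0,"ry":0,"rz":0}]' 1 >/dev/null
python3 - <<'E'
from h import *
b=save("scene","s4"); a=save("top","t4")
cv2.imwrite("pics/crop6.png",cv2.resize(b[130:340,140:420],(800,600),interpolation=cv2.INTER_CUBIC)[:,:,::-1])
E
```

```text
time: 26.8
tool_pos: [0.4679, 0.0885, 0.2468]
tool_rot: [0.004, 0.112, 0.994, 0.001]
contact_force: [0.1, 0.8, 0.0]
gripper_width: 1.0
grasp_force: 0.0
```

View pics/crop6.png

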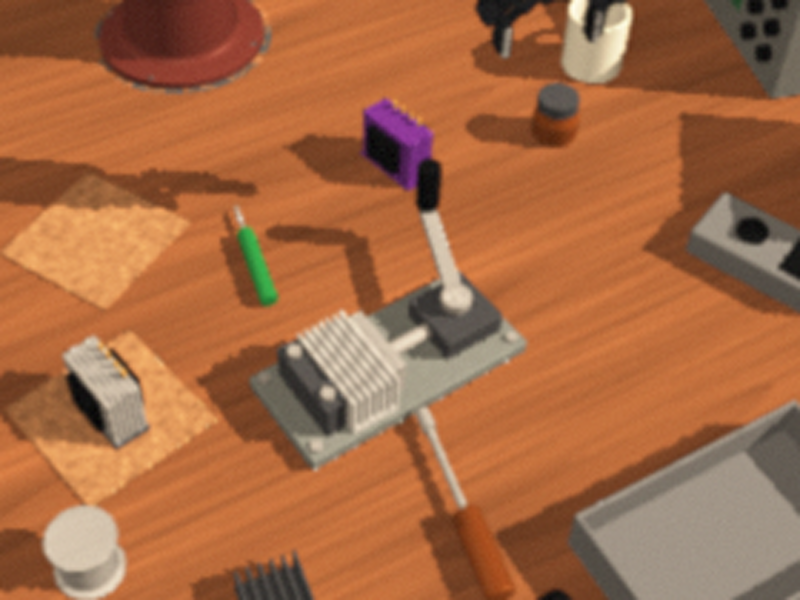

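The transformer stands on the right mat at (105,390), the jaw holds the heat sink against the stop at (345,370), and the gripper is clear high above. The bystanders in this view look undisturbed.

```bash
python3 -c "
from plant import ticket; print(ticket.job_done())"
```

```text
the job is handed in; nothing more can be done
None
```

The job is handed in with no verdict returned: the transformer stands upright near the middle of the right-hand cork mat, the lever was tightened to about 12 N and released, and the bystanders look undisturbed in the last picture.

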